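Free a thin glass filter bowl from the ejector block and store it

ROBOT

A 6-joint arm with a two-finger parallel gripper is mounted at the origin on the work surface. World frame = base frame: x ahead of the robot, y to its left, z up, the work surface at z = 0. Lengths are in m, angles in rad, forces in N, time in s.
With the tool pointing down it reaches from about 0.375 to 0.975 m from the base axis. Payload 3.8 kg.
Tool frame: the origin (TCP) lies midway between the tips of the shut fingers; the grasp point (between the pads) lies 19 mm behind it; z points along the fingers, y is the line along which they close (so a half turn about z gives the same grasp; the last joint's range is limited). The gripper opens to 85 mm and grips with 20 to 120 N. Pads are 22 mm wide; open, the fingers measure 114 mm over their backs; the gripper's body (76 mm by 85 mm) begins 54 mm behind the grasp point. The pads swing forward as they close: fully open they stand 13 mm farther back than shut.
Start: joints at [-1.304, 0.264, 1.604, -0, 1.274, -0.037], TCP at [0.202, -0.644, 0.231] pointing down, gripper open.
Joint ranges: [-2.63, 2.63], [-0.94, 2.18], [0.31, 2.57], [-1.31, 4.45], [0, 2.66], [-2.55, 2.55]. Speed limits (rad/s): [2.57, 2.57, 3.14, 3.14, 3.14, 3.14].

INTERFACE

Orientations are given as a rotation vector (axis times angle).
In Python, from workcell import sensors, viewer, job gives the robot as it stands.
- The arm moves only by the shell command python3 -m inch 'ROWS' [FORCE]. ROWS is JSON, one flat list of numbers, 7 for each row, row after row: the shift along the tool's x, y, z in mm, then the turn, a rotation vector about the tool's x, y, z in degrees, then the finger opening in mm, from 0 to 85.4. A call has exactly 8 rows; each row shifts and turns the commanded pose from where the row before left it, along the tool's axes as they then stand; what a row does not reach is not made up. A row lasts 1/10 s, in which the tool goes at most 50 mm and 8.59 degrees, less where a joint would pass 70% of its speed; a pose out of reach is approached as far as the arm can. A call is refused whole if a number of a shift passes 50 or a number of a turn 8.59, either way. A call with a gripper value outside its range is refused whole. The fingers move at their own pace and stop on an object; FORCE is the grip in N (left out, the last holds). Time passes only in rows, so rows that do not move let the fingers close, or fill a call up. It gives the time, the measured TCP pose, the force, the opening and the grip force at its end, in the units of the state.
- sensors.read_state(): the state, without advancing time (a new reading comes with each control period).
- viewer.read_camera(name): name is "scene" or "top"; returns the picture (480x640x3 uint8, red, green, blue); there is no depth.
- viewer.camera_params(name): a dict with "K" (3x3 intrinsics, pixels), "k1" (the pictures are not rectified: a ray, as slopes to the right and down, at radius r is drawn at 1 + k1 r^2 times it, then the intrinsics apply), "world_to_cam" (4x4, takes a point from world to camera coordinates). Camera axes: x right, y down, z forward; pixel columns grow to the right and rows downward; lengths in m; the calibration is good to about 2 mm. A picture is of the moment at which its call begins. camera_params takes no time and is no camera call.
- job.finish_job(): hands the job in; it is judged then, once.
The state is a dict: "time": time; "q": joint angles; "joint_vel": joint speeds; "joint_torque": joint torques, N m; "tool_pos": TCP position; "tcp_rot": TCP orientation; "wrist_force": force on the tool from outside, world axes, zero at the start; "torque": the same for the moment, N m; "width": opening from 0.0 (shut) to 1.0 (fully open); "grip_force": force on a finger pad.
Only numpy, scipy, OpenCV 4.12 (cv2) and the standard library are available. Lean on these libraries where they do the work, as an engineer would, in place of code of your own. Each camera call takes 0.05 s, during which the arm holds its last target. There are 200 camera calls.

TASK

The glass filter bowl sits sunk in the bore of the aluminium ejector block: pick up the mallet, knock the block's steel peg all the way down with it so that the bowl rises, and put the mallet back down on the open bench. Then lift the bowl out, gripping it lightly because it is thin glass (no more than about 30 N of grip), and set it down gently and upright on the round cork-faced seat in the parts tray. Do not touch the peg with the gripper or the glass with the mallet, and leave everything else where it is.

Things in the scene. Friction and masses are not known exactly. Their poses are not given: they have to be found in the camera images.
- fixture: Aluminium ejector block fixed to the bench, 100 (x) by 170 (y) by 62 mm high. Origin at the centre of its underside, z up. A round bore of 56 mm diameter opens in its top at y = +40 mm of the block's frame, and the steel peg stands at y = -45 mm. Driving the peg down raises a disc at the bottom of the bore by the same amount, which lifts the bowl straight up.
- bore_mouth (a point): Centre of the bore's mouth, on the top face of the block (62 mm above the bench).
- peg (a joint): Travel of the steel ejector peg: 0 = fully up, 0.034 m = fully down against its stop. It takes about 7 to 9 N of push, a light return spring included, plus a little more the faster it moves; stiff friction keeps it where it is driven.
- peg_top (a point): Centre of the flat round top (28 mm diameter) of the steel peg; 42 mm above the block's top face when up, 8 mm when fully down. Moves with the peg.
- bowl: Thin clear glass bowl, a straight-sided open cup 46 mm in diameter and 50 mm high, about 0.12 kg, mouth up. Origin at the centre of its underside, z up its axis. At first it stands 10 mm above the bench inside the bore with its rim 2 mm below the block's top; with the peg fully down its rim stands 32 mm above the block's top. It cracks if squeezed with more than 45 N by each finger or pressed onto the seat or tray with more than 30 N.
- mallet: Mallet standing on the lower face of its black rubber head with the wooden handle level. Head: upright cylinder 44 mm in diameter, 80 mm tall. Handle: flat-sided bar 24 mm wide and 30 mm high, its centre line 40 mm above the lower face, running from the head along the mallet's -x to 170 mm from the head's axis. Origin at the centre of the lower face of the head, z up. About 0.45 kg, centre of mass 9 mm from the head's axis towards the handle.
- mallet_handle (a point): Point on the handle's centre line 52 mm from the head's axis, a good place to grip.
- mallet_head (a point): Centre of the mallet's head, 40 mm above its lower face.
- tray: Green plastic parts tray fixed to the bench, 280 (x) by 100 (y) by 22 mm high, walls and floor 5 mm thick, two cross walls making three equal cells in a row along its x, cell centres 90 mm apart. Origin at the centre of its underside.
- seat: Sprung seat fixed on the floor of one cell of the tray: the free cell, which may be any of the three. A round flat cork-faced pad, 68 mm in diameter, on a short spring. Origin at the centre of its underside, 5 mm above the bench; the top of the pad is 11 mm above this origin (below the tray walls), stays up under the weight of the bowl, and gives way up to 5 mm under a harder push (2 N to start, about 10 N to bottom out).
- fitting: Brass pipe fitting 40 mm in diameter, 46 mm high, standing in another cell of the tray. Origin at the centre of its underside. Leave it.
- cup: Small steel cup 52 mm in diameter, 40 mm high, standing in another cell of the tray. Origin at the centre of its underside. Leave it.
- screwdriver: Screwdriver lying on the bench near the robot. Leave it.
- oil: Grey oil bottle 56 mm in diameter, 130 mm high, standing beyond the block. Leave it.
- spanner: Steel spanner lying on the bench beyond the block. Leave it.
- capacitor: Aluminium motor capacitor, upright can 48 mm in diameter, 75 mm high, left of the tray. Leave it.
- collar: Short steel duct collar, a ring 100 mm in diameter, 40 mm high, on the right of the bench. Leave it.
Mind the look-alikes: they are no part of the job. Leave any pink or purple look-alike of the bowl alone. Leave any pink look-alike of the mallet alone.

How it is judged:
By the outcome, as a careful person would: the job done as asked, in the order asked, and still so for the second after the job is handed in, with the robot touching nothing.
It also fails if it takes over 58 s, if anything falls off the work surface, if the arm or the gripper's body presses on something with over 40 N, if the wrist force passes 120 N, or if a joint passes its speed limit or range.

## Working session

There is one attempt and no reset: what is moved stays moved. The work goes in short steps, Python scripts to look and compute and a shell command to move; the robot and the scene stay as the last step left them, time stands still between calls to the robot, and variables do not carry over. Pictures are saved under pics/ and viewed, at most 10 in all, crops included, and the job is handed in when it is done.

```bash
ls; mkdir -p pics
python3 - <<'E'
from workcell import sensors, viewer, job
import cv2
for n in("scene","top"):
    im=viewer.read_camera(n); cv2.imwrite(f"pics/{n}0.png",im[:,:,::-1]); p=viewer.camera_params(n); print(n,p)
print(sensors.read_state())
E
```

```text
pics
scene {'K': array([[555.22694374,   0.        , 322.29060375],
       [  0.        , 555.22694374, 236.6514071 ],
       [  0.        ,   0.        ,   1.        ]]), 'k1': -0.06577654317473404, 'world_to_cam': array([[ 0.18174866,  0.98330029, -0.00937935, -0.09686231],
       [ 0.83275511, -0.15898116, -0.53032435, -0.31897502],
       [-0.52295922,  0.08857504, -0.84774295,  1.57462648],
       [ 0.        ,  0.        ,  0.        ,  1.        ]])}
top {'K': array([[548.84925966,   0.        , 318.92457755],
       [  0.        , 548.84925966, 252.64437947],
       [  0.        ,   0.        ,   1.        ]]), 'k1': -0.05380377840304683, 'world_to_cam': array([[ 1.86885833e-02, -9.99808547e-01,  5.79714651e-03,
        -8.63275918e-04],
       [-9.88527722e-01, -1.93462725e-02, -1.49795409e-01,
         4.57295609e-01],
       [ 1.49878883e-01, -2.93117606e-03, -9.88700020e-01,
         1.51028303e+00],
       [ 0.00000000e+00,  0.00000000e+00,  0.00000000e+00,
         1.00000000e+00]])}
{'time': 0.1, 'q': array([-1.30387740e+00,  2.64716767e-01,  1.60524723e+00,  3.55181596e-06,
        1.27366154e+00, -3.69056351e-02]), 'joint_vel': array([ 1.88496475e-03, -1.26671471e-03, -3.55469605e-03, -2.69766357e-03,
        7.50963184e-05,  1.02115311e-03]), 'joint_torque': array([ 4.50251555e-04, -5.16704679e+01, -3.68589306e+01, -5.14238798e-05,
        6.34178767e-03, -4.85758608e-05]), 'tool_pos': array([ 0.20176477, -0.64345713,  0.23005496]), 'tcp_rot': array([-3.10341616e+00, -4.75105746e-01,  3.60905136e-04]), 'wrist_force': array([-0.14449089, -0.45489856, -0.8810838 ]), 'torque': array([-0.03562699,  0.00391423,  0.00906826]), 'grip_force': 0.0, 'width': 0.9980054925796347}
```

View pics/scene0.png

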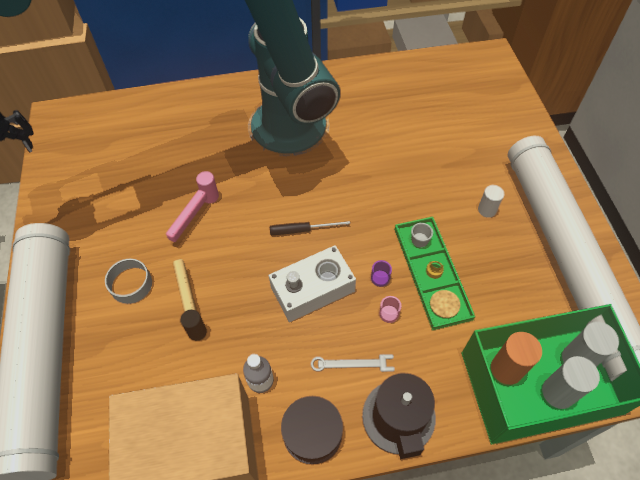

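View pics/top0.png

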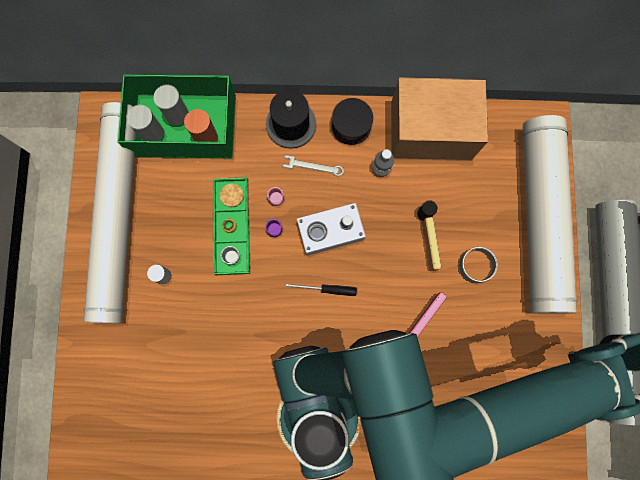

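The scene view shows the peg at (293,280), the bore at (328,269), the mallet's black head at (193,325) and the cork seat at (445,303). In the top view these are at (347,222), (317,232), (428,209) and (231,195). Mallet candidates: the pink one at scene (190,208) and the black-headed wooden one at (190,300). The wooden one fits. Bowl candidates: the pink cup (390,308), the purple cup (381,272) and the clear glass in the bore (328,269). The one in the bore fits.

```bash
cat > h.py <<'E'
import numpy as np, cv2
from workcell import sensors, viewer, job
P={n:viewer.camera_params(n) for n in("scene","top")}
def ray(n,uv):
    p=P[n];K=p["K"];d=np.array([p["k1"],0,0,0,0.])
    x=cv2.undistortPoints(np.array([[uv]],float),K,d)[0,0]
    T=p["world_to_cam"];R=T[:3,:3]
    return -R.T@T[:3,3], R.T@np.r_[x,1]
def plane(n,uv,z):
    c,d=ray(n,uv); return c+d*(z-c[2])/d[2]
def tri(a,b):
    (c1,d1),(c2,d2)=ray("scene",a),ray("top",b)
    s=np.linalg.lstsq(np.c_[d1,-d2],c2-c1,rcond=None)[0]
    p,q=c1+d1*s[0],c2+d2*s[1]; return (p+q)/2,np.linalg.norm(p-q)*1e3
def proj(n,X):
    p=P[n];T=p["world_to_cam"]
    return cv2.projectPoints(np.array([X],float),cv2.Rodrigues(T[:3,:3])[0],T[:3,3],p["K"],np.array([p["k1"],0,0,0,0.]))[0][0,0]
def blobs(im,lo,hi,box,amin=30):
    x0,y0,x1,y1=box
    m=cv2.inRange(cv2.cvtColor(im,cv2.COLOR_BGR2HSV)[y0:y1,x0:x1],lo,hi)
    cs,_=cv2.findContours(m,cv2.RETR_EXTERNAL,cv2.CHAIN_APPROX_NONE,offset=(x0,y0))
    return sorted([c for c in cs if cv2.contourArea(c)>amin],key=cv2.contourArea,reverse=True)
E
python3 - <<'E'
from h import *
s=cv2.imread("pics/scene0.png");t=cv2.imread("pics/top0.png")
def crop(im,x,y,w,h,f): return cv2.resize(im[y:y+h,x:x+w],None,fx=f,fy=f,interpolation=cv2.INTER_CUBIC)
a=np.hstack([crop(s,262,240,100,75,4),crop(t,290,195,100,75,4)])
b=np.hstack([crop(s,150,250,100,75,4),crop(t,390,195,100,75,4)])
cv2.imwrite("pics/crop1.png",np.vstack([a,b]))
# mallet head & handle, tray
for n,im,bx,hb in(("scene",s,(170,250,220,350),0),("top",t,(405,190,450,275),0)):
    for nm,lo,hi in(("head",(0,0,0),(180,255,60)),("handle",(18,60,140),(35,180,255))):
        for c in blobs(im,lo,hi,bx)[:2]:
            r=cv2.minAreaRect(c); print(n,nm,cv2.contourArea(c),[np.round(v,1) for v in r], cv2.boundingRect(c))
for n,im,bx in(("scene",s,(380,200,490,340)),("top",t,(200,165,260,285))):
    c=blobs(im,(50,100,40),(75,255,255),bx)[0]; bxp=cv2.boxPoints(cv2.minAreaRect(c))
    print(n,"tray",[np.round(plane(n,p,.022),4)[:2] for p in bxp])
    for c in blobs(im,(8,60,120),(22,190,255),bx,100):
        m=cv2.fitEllipse(c); print(n,"cork",m,plane(n,m[0],.016))
E
```

```text
scene head 222.0 [array([196.4, 329.8]), array([18.7, 19. ]), np.float64(60.3)] (184, 317, 22, 23)
scene handle 475.0 [array([183.2, 284.7]), array([52.4, 10.5]), np.float64(76.4)] (173, 259, 22, 52)
top head 237.0 [array([426.8, 210.8]), array([14.8, 21.2]), np.float64(45.0)] (417, 201, 20, 20)
top handle 260.0 [array([433.4, 242.9]), array([51.3,  6.1]), np.float64(80.5)] (427, 218, 14, 51)
scene tray [array([0.4026, 0.2011]), array([0.3765, 0.3144]), array([0.6757, 0.3208]), array([0.694 , 0.2196])]
scene cork ((434.4494323730469, 268.14678955078125), (120.92366027832031, 164.36392211914062), 178.45074462890625) [0.53378878 0.26902706 0.016     ]
top tray [array([0.6713, 0.3216]), array([0.6751, 0.2196]), array([0.3954, 0.2036]), array([0.3915, 0.3028])]
top cork ((229.5, 224.5), (67.24689483642578, 148.7679443359375), 0.0) [0.5367539  0.26619103 0.016     ]
```

View pics/crop1.png

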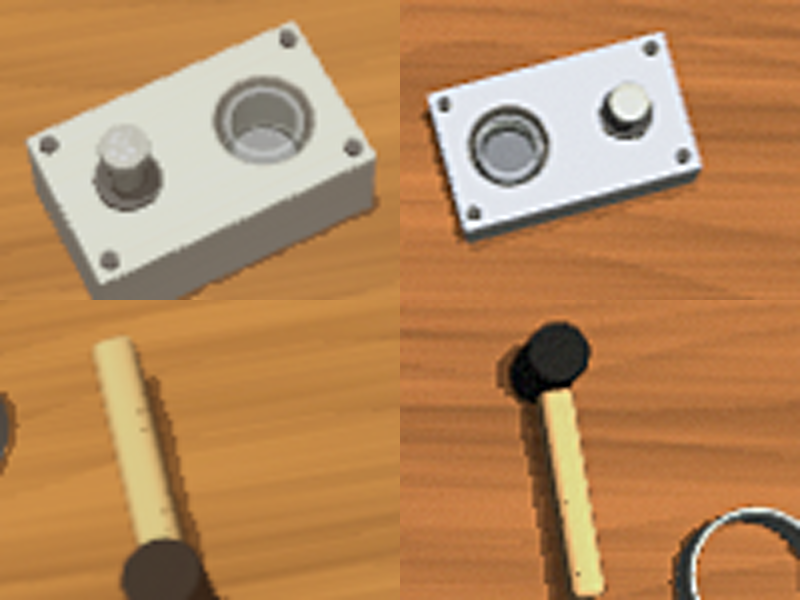

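The crops confirm the choice: a clear glass bowl in the bore, and the black-headed wooden mallet. Next I triangulate.

Run:
```python
from h import *
s=cv2.imread("pics/scene0.png");t=cv2.imread("pics/top0.png")
S=lambda x,y,ox=262,oy=240:((x+.5)/4-.5+ox,(y+.5)/4-.5+oy)
T=lambda x,y,ox=290:((x-400+.5)/4-.5+ox,(y+.5)/4-.5+195)
f=lambda v:np.round(np.array(v)*1e3,1)
def both(nm,a,b,z):
    X,e=tri(a,b); print(nm,"tri",f(X),round(e,1),"planes",f(plane("scene",a,z)[:2]),f(plane("top",b,z)[:2]))
both("peg",S(125,147),T(630,104),.104)
both("bore",S(264,120),T(509,145),.062)
both("screwA",S(48,145),T(683,155),.062)
both("screwB",S(288,39),T(474,213),.062)
both("screwC",S(353,147),T(444,103),.062)
both("screwD",S(109,260),T(650,47),.062)
both("head",S(162,277,150,250),T(559,53,390),.080)
both("hEnd",S(112,43,150,250),T(588,294,390),.055)
both("hNear",S(158,238,150,250),T(556,93,390),.055)
# cork: non-green region inside far cell
for n,im,bx in(("scene",s,(425,285,465,322)),("top",t,(216,181,247,210))):
    c=blobs(im,(8,50,120),(24,255,255),bx,100)[0]; m=cv2.fitEllipse(c); print(n,"cork",m,f(plane(n,m[0],.016)))
```

```text
peg tri [537.1 -65.9  99.1] 2.3 planes [539.9 -64.9] [536.  -66.7]
bore tri [514.4  15.5  61. ] 1.5 planes [515.1  16.2] [514.2  14.8]
screwA tri [ 509.1 -106.1   63.9] 0.1 planes [ 508.1 -106.1] [ 509.5 -106.3]
screwB tri [465.8  38.8  62.8] 1.5 planes [465.4  39.7] [465.8  38.1]
screwC tri [542.6  61.1  64.6] 1.0 planes [541.3  62. ] [543.1  60.7]
screwD tri [585.5 -82.8  63.8] 0.6 planes [584.6 -83. ] [586.  -82.6]
head tri [ 583.8 -297.    72.5] 1.4 planes [ 587.5 -294.9] [ 582.  -296.1]
hEnd tri [ 418.1 -321.2   47.1] 0.1 planes [ 423.  -319.5] [ 417.1 -319.5]
hNear tri [ 556.9 -297.6   65. ] 1.6 planes [ 551.8 -300.3] [ 559.1 -298.8]
scene cork ((444.7008056640625, 303.70574951171875), (25.746416091918945, 29.443191528320312), 112.90180969238281) [627.  265.7  16. ]
top cork ((231.2347869873047, 194.8264923095703), (21.82781410217285, 22.307945251464844), 61.071075439453125) [624.5 265.1  16. ]
```

```bash
cat > go.py <<'E'
import sys; from h import *
from scipy.spatial.transform import Rotation as Ro
# usage: go.py x y z yaw(mm,deg): remaining shift in tool axes (mm) and turn about tool z (deg); yaw = world angle of tool x
v=list(map(float,sys.argv[1:])); st=sensors.read_state()
R=Ro.from_rotvec(st["tcp_rot"]).as_matrix(); p=st["tool_pos"]*1e3
yaw=np.degrees(np.arctan2(R[1,0],R[0,0])); want=Ro.from_euler("ZX",[v[3],180],degrees=True).as_matrix()
print("t",st["time"],"tcp",p.round(1),"yaw",yaw.round(1),"F",st["wrist_force"].round(1),"w",round(st["width"]*85.4,1),"grip",round(st["grip_force"],1))
print("shift",(R.T@(np.array(v[:3])-p)).round(1),"turn",np.degrees(Ro.from_matrix(R.T@want).as_rotvec()).round(2))
E
python3 go.py 532 -303.5 140 8
```

```text
t 0.1 tcp [ 201.8 -643.5  230.1] yaw 17.4 F [-0.1 -0.5 -0.9] w 85.2 grip 0.0
shift [ 416.8 -225.4   90.5] turn [-0.12  0.01  9.41]
```

```bash
python3 -m inch '[15,-8,3,0,0,0,85, 30,-16,6,0,0,0,85, 32,-17,7,0,0,0,85, 32,-17,7,0,0,0,85, 32,-17,7,0,0,0,85, 32,-17,7,0,0,0,85, 32,-17,7,0,0,0,85, 32,-17,7,0,0,0,85]' 120
python3 -m inch '[32,-17,7,0,0,0,85, 32,-17,7,0,0,0,85, 32,-18,7,0,0,0,85, 32,-18,7,0,0,0,85, 30,-17,7,0,0,0,85, 22,-12,5,0,0,0,85, 0,0,0,0,0,4.7,85, 0,0,0,0,0,4.7,85]'
python3 go.py 532 -303.5 21 8
python3 - <<'E'
from h import *
for n in("scene","top"): cv2.imwrite(f"pics/{n}1.png",viewer.read_camera(n)[:,:,::-1])
a=cv2.imread("pics/scene1.png")[220:370,120:320];b=cv2.imread("pics/top1.png")[170:320,350:550]
cv2.imwrite("pics/c2.png",cv2.resize(np.hstack([a,b]),None,fx=2,fy=2,interpolation=cv2.INTER_CUBIC))
E
```

```text
time: 0.9
tool_pos: [0.3915, -0.4504, 0.1796]
tcp_rot: [-3.104, -0.476, -0.0]
wrist_force: [0.8, -0.6, 0.1]
width: 0.993
grip_force: 0.0
time: 1.7
tool_pos: [0.5328, -0.302, 0.1393]
tcp_rot: [-3.133, -0.218, 0.002]
wrist_force: [1.2, -0.3, -0.5]
width: 0.994
grip_force: 0.0
t 1.7 tcp [ 532.8 -302.   139.3] yaw 8.0 F [ 1.2 -0.3 -0.5] w 84.9 grip 0.0
shift [ -0.9   1.6 118.3] turn [-0.09  0.07 -0.04]
```

View pics/c2.png

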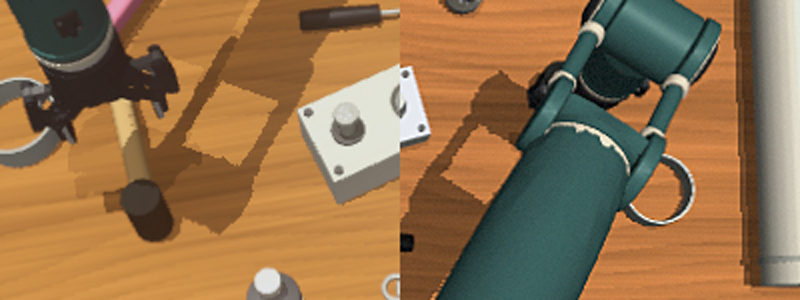

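The gripper straddles the handle in scene crop (125,130), with the head clear in front of it at (150,205). I'll descend and grip.

```bash
python3 -m inch '[-1,2,10,0,0,0,85, 0,0,20,0,0,0,85, 0,0,22,0,0,0,85, 0,0,22,0,0,0,85, 0,0,20,0,0,0,85, 0,0,16,0,0,0,85, 0,0,8,0,0,0,85, 0,0,0,0,0,0,85]'
python3 -m inch '[0,0,0,0,0,0,15, 0,0,0,0,0,0,15, 0,0,0,0,0,0,15, 0,0,0,0,0,0,15, 0,0,0,0,0,0,15, 0,0,0,0,0,0,15, 0,0,0,0,0,0,15, 0,0,0,0,0,0,15]' 120
python3 go.py 532 -303.5 21 8
```

```text
time: 2.6
tool_pos: [0.5306, -0.3062, 0.0206]
tcp_rot: [-3.132, -0.22, 0.004]
wrist_force: [0.5, -0.2, 0.4]
width: 0.994
grip_force: 0.0
time: 3.4
tool_pos: [0.5323, -0.3068, 0.0234]
tcp_rot: [3.134, 0.219, 0.001]
wrist_force: [-2.1, 1.7, 5.9]
width: 0.263
grip_force: 115.5
t 3.4 tcp [ 532.3 -306.8   23.4] yaw 8.0 F [-2.1  1.7  5.9] w 22.5 grip 115.5
shift [ 0.2 -3.3  2.4] turn [ 0.02 -0.05  0.01]
```

```bash
python3 -m inch '[0,0,-8,0,0,0,15, 0,0,-16,0,0,0,15, 0,0,-22,0,0,0,15, 0,0,-26,0,0,0,15, 0,0,-26,0,0,0,15, 0,0,-22,0,0,0,15, 0,0,-16,0,0,0,15, 0,0,-6,0,0,0,15]'
python3 go.py 487 -74 160 8
python3 - <<'E'
from h import *
for n in("scene","top"): cv2.imwrite(f"pics/{n}2.png",viewer.read_camera(n)[:,:,::-1])
s=cv2.imread("pics/scene2.png");t=cv2.imread("pics/top2.png")
a=s[220:370,120:320];b=t[150:300,350:550]
cv2.imwrite("pics/c3.png",cv2.resize(np.hstack([a,b]),None,fx=2,fy=2,interpolation=cv2.INTER_CUBIC))
E
```

```text
time: 4.2
tool_pos: [0.5327, -0.3074, 0.1669]
tcp_rot: [3.132, 0.219, 0.004]
wrist_force: [0.2, -0.4, -4.5]
width: 0.263
grip_force: 116.0
t 4.2 tcp [ 532.7 -307.4  166.9] yaw 8.0 F [ 0.2 -0.4 -4.5] w 22.5 grip 116.0
shift [ -12.8 -237.5    6.3] turn [ 0.13 -0.15  0.01]
```

View pics/c3.png

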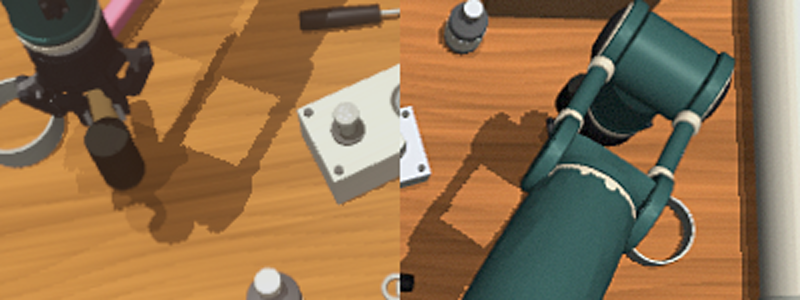

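The mallet is in hand. Its head top is centred at about (174,288) in the scene image and it looks level. I'll check the head's offset by ray cast and move over the peg.

```bash
python3 -m inch '[-1,-18,0,0,0,0,15, -2,-34,0,0,0,0,15, -2,-36,1,0,0,0,15, -2,-36,1,0,0,0,15, -2,-36,1,0,0,0,15, -2,-34,1,0,0,0,15, -1,-28,1,0,0,0,15, -1,-16,1,0,0,0,15]'
python3 go.py 487 -74 160 8
python3 - <<'E'
from h import *
print(plane("scene",(174,288.5),.224), "tcp then 532.7 -307.4")
for n in("scene","top"): cv2.imwrite(f"pics/{n}3.png",viewer.read_camera(n)[:,:,::-1])
s=cv2.imread("pics/scene3.png");t=cv2.imread("pics/top3.png")
a=s[190:340,220:370];b=t[150:300,270:420]
cv2.imwrite("pics/c4.png",cv2.resize(np.hstack([a,b]),None,fx=2.6,fy=2.6,interpolation=cv2.INTER_CUBIC))
E
```

```text
time: 5.1
tool_pos: [0.4833, -0.07, 0.1563]
tcp_rot: [-3.132, -0.222, 0.006]
wrist_force: [0.3, -0.4, -4.5]
width: 0.263
grip_force: 117.2
t 5.1 tcp [483.3 -70.  156.3] yaw 8.1 F [ 0.3 -0.4 -4.5] w 22.4 grip 117.2
shift [ 3.1  4.4 -3.7] turn [-0.12  0.21  0.11]
[ 0.58786242 -0.29505686  0.224     ] tcp then 532.7 -307.4
```

View pics/c4.png

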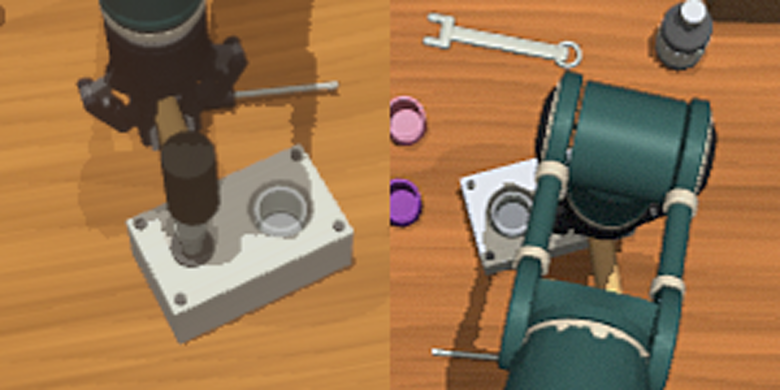

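Run:
```python
from h import *
print(plane("scene",(292.8,249.4),.213), "peg scene-plane 539.9,-64.9; true est 538.4,-65.1")
```

```text
[ 0.53800975 -0.05874051  0.213     ] peg scene-plane 539.9,-64.9; true est 538.4,-65.1
```

```bash
python3 -m inch '[1,2,4,0,0,0,15, 0,2,8,0,0,0,15, 0,0,7,0,0,0,15, 0,0,5,0,0,0,15, 0,0,4,0,0,0,15, 0,0,4,0,0,0,15, 0,0,4,0,0,0,15, 0,0,4,0,0,0,15]'
python3 go.py 487 -74 93.4 8
```

```text
time: 6.0
tool_pos: [0.4876, -0.077, 0.119]
tcp_rot: [3.133, 0.22, 0.001]
wrist_force: [-4.9, -0.1, 3.7]
width: 0.263
grip_force: 118.2
t 6.0 tcp [487.6 -77.  119. ] yaw 8.0 F [-4.9 -0.1  3.7] w 22.4 grip 118.2
shift [-0.1 -3.1 25.6] turn [ 0.04 -0.02  0.01]
```

```bash
python3 -m inch '[0,-1,3,0,0,0,15, 0,-1,3,0,0,0,15, 0,0,3,0,0,0,15, 0,0,3,0,0,0,15, 0,0,3,0,0,0,15, 0,0,3,0,0,0,15, 0,0,2,0,0,0,15, 0,0,0,0,0,0,15]'
python3 go.py 487 -75 93.4 8
python3 -m inch '[0,0,2,0,0,0,15, 0,0,2,0,0,0,15, 0,0,1,0,0,0,15, 0,0,1,0,0,0,15, 0,0,1,0,0,0,15, 0,0,0,0,0,0,15, 0,0,0,0,0,0,15, 0,0,0,0,0,0,15]'
python3 go.py 487 -75 93.4 8
```

```text
time: 6.8
tool_pos: [0.4879, -0.0747, 0.0983]
tcp_rot: [-3.134, -0.219, -0.003]
wrist_force: [2.6, -3.0, 2.0]
width: 0.259
grip_force: 117.7
t 6.8 tcp [487.9 -74.7  98.3] yaw 8.0 F [ 2.6 -3.   2. ] w 22.1 grip 117.7
shift [-1.   0.2  4.9] turn [-0.   -0.1  -0.01]
time: 7.6
tool_pos: [0.4878, -0.0747, 0.093]
tcp_rot: [3.134, 0.219, 0.002]
wrist_force: [-2.0, -1.6, 13.4]
width: 0.261
grip_force: 119.5
t 7.6 tcp [487.8 -74.7  93. ] yaw 8.0 F [-2.  -1.6 13.4] w 22.3 grip 119.5
shift [-0.8  0.2 -0.4] turn [ 0.01 -0.08  0.01]
```

```bash
python3 -m inch '[0,0,1,0,0,0,15, 0,0,1,0,0,0,15, 0,0,1,0,0,0,15, 0,0,0,0,0,0,15, 0,0,0,0,0,0,15, 0,0,0,0,0,0,15, 0,0,0,0,0,0,15, 0,0,0,0,0,0,15]'
python3 go.py 487 -75 93.4 8
```

```text
time: 8.4
tool_pos: [0.4877, -0.0748, 0.0926]
tcp_rot: [3.134, 0.22, 0.002]
wrist_force: [-11.5, -2.0, 32.7]
width: 0.265
grip_force: 122.2
t 8.4 tcp [487.7 -74.8  92.6] yaw 8.0 F [-11.5  -2.   32.7] w 22.6 grip 122.2
shift [-0.8  0.1 -0.8] turn [ 0.01 -0.06  0.03]
```

The peg is hard against its stop: force is up to 33 N with no travel. I'll lift, return the mallet to its starting spot and look at the result.

```bash
python3 -m inch '[0,0,-5,0,0,0,15, 0,0,-8,0,0,0,15, 0,0,-12,0,0,0,15, 0,0,-14,0,0,0,15, 0,0,-14,0,0,0,15, 0,0,-10,0,0,0,15, 0,0,-6,0,0,0,15, 1,10,0,0,0,0,15]'
python3 -m inch '[1,28,0,0,0,0,15, 2,34,0,0,0,0,15, 2,36,0,0,0,0,15, 2,36,0,0,0,0,15, 2,34,0,0,0,0,15, 2,30,0,0,0,0,15, 1,16,0,0,0,0,15, 0,7,0,0,0,0,15]'
python3 go.py 532 -306.5 23.4 8
python3 - <<'E'
from h import *
for n in("scene","top"): cv2.imwrite(f"pics/{n}4.png",viewer.read_camera(n)[:,:,::-1])
s=cv2.imread("pics/scene4.png");t=cv2.imread("pics/top4.png")
a=s[240:340,140:340];b=t[190:290,290:490]
cv2.imwrite("pics/c5.png",cv2.resize(np.vstack([a,b]),None,fx=3,fy=3,interpolation=cv2.INTER_CUBIC))
E
```

```text
time: 9.2
tool_pos: [0.4901, -0.0842, 0.1586]
tcp_rot: [3.134, 0.221, 0.003]
wrist_force: [0.9, -0.6, -4.8]
width: 0.264
grip_force: 117.3
time: 10.0
tool_pos: [0.5318, -0.3034, 0.1564]
tcp_rot: [-3.134, -0.216, 0.002]
wrist_force: [-0.3, -0.2, -3.8]
width: 0.26
grip_force: 117.1
t 10.0 tcp [ 531.8 -303.4  156.4] yaw 7.9 F [-0.3 -0.2 -3.8] w 22.2 grip 117.1
shift [-1.00e-01  3.10e+00  1.33e+02] turn [-0.03  0.06 -0.1 ]
```

View pics/c5.png

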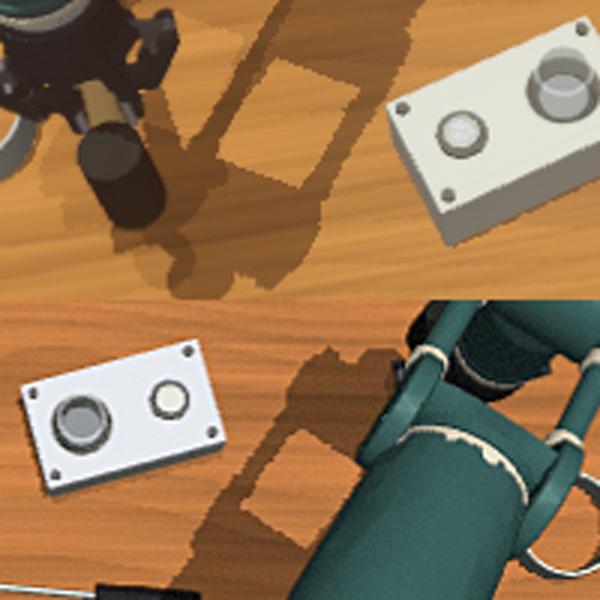

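The peg is down at crop (462,133) and the bowl's rim is raised at crop (565,70), or scene (328,263). Next I lower the mallet.

```bash
python3 -m inch '[0,2,10,0,0,0,15, 0,1,20,0,0,0,15, 0,0,26,0,0,0,15, 0,0,26,0,0,0,15, 0,0,22,0,0,0,15, 0,0,14,0,0,0,15, 0,0,7,0,0,0,15, 0,0,2,0,0,0,15]'
python3 -m inch '[0,0,2,0,0,0,15, 0,0,1,0,0,0,15, 0,0,1,0,0,0,15, 0,0,1,0,0,0,15, 0,0,1,0,0,0,15, 0,0,0,0,0,0,15, 0,0,0,0,0,0,15, 0,0,0,0,0,0,15]'
python3 go.py 532 -306.5 23.4 8
```

```text
time: 10.9
tool_pos: [0.5322, -0.3038, 0.0295]
tcp_rot: [-3.133, -0.22, 0.002]
wrist_force: [0.6, 0.8, -4.7]
width: 0.264
grip_force: 117.2
time: 11.7
tool_pos: [0.5325, -0.3047, 0.0243]
tcp_rot: [-3.134, -0.219, -0.0]
wrist_force: [0.1, 0.5, -4.8]
width: 0.262
grip_force: 117.2
t 11.7 tcp [ 532.5 -304.7   24.3] yaw 8.0 F [ 0.1  0.5 -4.8] w 22.3 grip 117.2
shift [-0.8  1.7  0.9] turn [-0. -0.  0.]
```

```bash
python3 -m inch '[0,0,0.5,0,0,0,15, 0,0,0.5,0,0,0,15, 0,0,0.5,0,0,0,15, 0,0,0.5,0,0,0,15, 0,0,0.5,0,0,0,15, 0,0,0,0,0,0,15, 0,0,0,0,0,0,15, 0,0,0,0,0,0,15]'
python3 go.py 532 -306.5 23.4 8
```

```text
time: 12.5
tool_pos: [0.5324, -0.3047, 0.0235]
tcp_rot: [3.134, 0.219, -0.0]
wrist_force: [-5.5, 3.3, 7.6]
width: 0.262
grip_force: 119.0
t 12.5 tcp [ 532.4 -304.7   23.5] yaw 8.0 F [-5.5  3.3  7.6] w 22.3 grip 119.0
shift [-0.7  1.7  0.1] turn [-0.    0.01  0.01]
```

```bash
python3 -m inch '[0,0,0,0,0,0,85, 0,0,0,0,0,0,85, 0,0,0,0,0,0,85, 0,0,0,0,0,0,85, 0,0,0,0,0,0,85, 0,0,0,0,0,0,85, 0,0,-8,0,0,0,85, 0,0,-15,0,0,0,85]'
python3 -m inch '[0,0,-20,0,0,0,85, 0,0,-25,0,0,0,85, 0,0,-25,0,0,0,85, 0,0,-25,0,0,0,85, 0,0,-20,0,0,0,85, 0,-20,0,0,0,0,85, 0,-35,0,0,0,0,85, 0,-40,0,0,0,0,85]' 25
python3 go.py 514.5 15.8 160 8
```

```text
time: 13.3
tool_pos: [0.5314, -0.304, 0.0442]
tcp_rot: [-3.132, -0.219, 0.004]
wrist_force: [-0.5, 0.2, 0.2]
width: 0.994
grip_force: 0.0
time: 14.1
tool_pos: [0.5187, -0.2093, 0.16]
tcp_rot: [-3.134, -0.216, -0.001]
wrist_force: [0.2, 0.3, -0.2]
width: 1.0
grip_force: 0.0
t 14.1 tcp [ 518.7 -209.3  160. ] yaw 7.9 F [ 0.2  0.3 -0.2] w 85.4 grip 0.0
shift [  26.8 -223.5    0. ] turn [-0.01 -0.02 -0.1 ]
```

```bash
python3 -m inch '[3,-30,0,0,0,0,85, 4,-34,0,0,0,0,85, 4,-34,0,0,0,0,85, 4,-34,0,0,0,0,85, 4,-32,0,0,0,0,85, 4,-26,0,0,0,0,85, 3,-16,0,0,0,0,85, 0,-7,0,0,0,-5,85]'
python3 -m inch '[0,0,0,0,0,-8.5,85, 0,0,0,0,0,-8.5,85, 0,0,0,0,0,-8.5,85, 0,0,0,0,0,-8.5,85, 0,0,0,0,0,-8.5,85, 0,0,0,0,0,-8.5,85, 0,0,0,0,0,-8.5,85, 0,0,0,0,0,-8.5,85]'
python3 -m inch '[0,0,0,0,0,-8.5,85, 0,0,0,0,0,-8.5,85, 0,0,0,0,0,-6,85, 0,0,0,0,0,-3,85, 0,0,0,0,0,0,85, 0,0,0,0,0,0,85, 0,0,0,0,0,0,85, 0,0,0,0,0,0,85]'
python3 go.py 514.5 15.8 61 106.6
python3 - <<'E'
from h import *
print(plane("scene",(328.2,263.2),.094))
cv2.imwrite("pics/scene5.png",viewer.read_camera("scene")[:,:,::-1])
a=cv2.imread("pics/scene5.png")[180:330,230:430]; cv2.imwrite("pics/c6.png",cv2.resize(a,None,fx=3,fy=3,interpolation=cv2.INTER_CUBIC))
E
```

```text
time: 14.9
tool_pos: [0.5141, 0.0066, 0.1594]
tcp_rot: [-3.12, -0.362, 0.001]
wrist_force: [1.1, -0.2, 0.3]
width: 0.997
grip_force: 0.0
time: 15.7
tool_pos: [0.5141, 0.0049, 0.1594]
tcp_rot: [-2.381, -2.047, 0.001]
wrist_force: [-0.4, 0.4, 0.4]
width: 0.992
grip_force: 0.0
time: 16.5
tool_pos: [0.5152, 0.0041, 0.1597]
tcp_rot: [-1.869, -2.525, 0.0]
wrist_force: [-0.4, 0.6, 0.1]
width: 0.993
grip_force: 0.0
t 16.5 tcp [515.2   4.1 159.7] yaw 107.0 F [-0.4  0.6  0.1] w 84.8 grip 0.0
shift [11.3  2.8 98.7] turn [-0.01 -0.01  0.38]
[0.51660386 0.01719284 0.094     ]
```

View pics/c6.png

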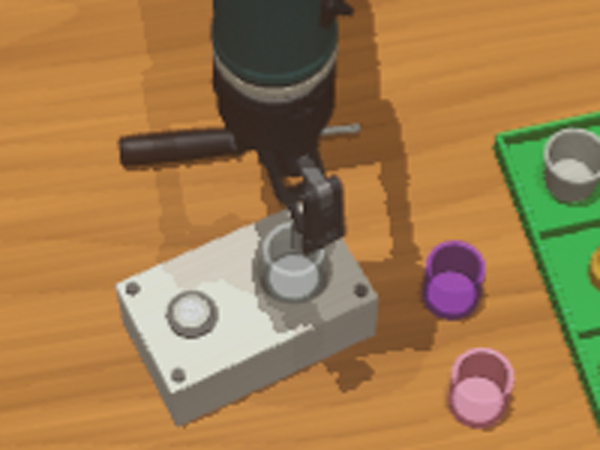

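The fingers straddle the bowl at crop (295,260) along the block's x, well away from the peg at (190,313). I'll shift 11 mm, descend and grip lightly.

```bash
python3 -m inch '[4,1,0,0,0,0,85, 5,1,5,0,0,0,85, 2.5,1,12,0,0,0,85, 0,0,20,0,0,0,85, 0,0,22,0,0,0,85, 0,0,20,0,0,0,85, 0,0,12,0,0,0,85, 0,0,6,0,0,0,85]'
python3 go.py 514.5 16.2 62 106.6
python3 -m inch '[0,0,0,0,0,0,85, 0,0,0,0,0,0,80, 0,0,0,0,0,0,70, 0,0,0,0,0,0,65, 0,0,0,0,0,0,60, 0,0,0,0,0,0,57, 0,0,0,0,0,0,54, 0,0,0,0,0,0,52]' 25
python3 go.py 514.5 16.2 62 106.6
```

```text
time: 17.35
tool_pos: [0.5134, 0.0161, 0.0607]
tcp_rot: [-1.867, -2.524, 0.003]
wrist_force: [0.1, -0.4, 0.1]
width: 0.996
grip_force: 0.0
t 17.35 tcp [513.4  16.1  60.7] yaw 107.0 F [ 0.1 -0.4  0.1] w 85.1 grip 0.0
shift [-0.2  1.1 -1.3] turn [-0.18 -0.06  0.42]
time: 18.15
tool_pos: [0.5149, 0.0158, 0.0628]
tcp_rot: [1.869, 2.525, 0.0]
wrist_force: [1.1, -0.8, 0.3]
width: 0.603
grip_force: 0.0
t 18.15 tcp [514.9  15.8  62.8] yaw 107.0 F [ 1.1 -0.8  0.3] w 51.5 grip 0.0
shift [ 0.5 -0.2  0.8] turn [ 0.  -0.   0.4]
```

```bash
python3 -m inch '[0,0,0,0,0,0,49, 0,0,0,0,0,0,47, 0,0,0,0,0,0,45, 0,0,0,0,0,0,43, 0,0,0,0,0,0,41, 0,0,0,0,0,0,39, 0,0,0,0,0,0,38, 0,0,0,0,0,0,38]' 25
python3 go.py 514.5 16.2 160 106.6
```

```text
time: 18.95
tool_pos: [0.5146, 0.0158, 0.0628]
tcp_rot: [-1.868, -2.525, 0.001]
wrist_force: [-3.0, -0.8, 2.9]
width: 0.536
grip_force: 25.5
t 18.95 tcp [514.6  15.8  62.8] yaw 107.0 F [-3.  -0.8  2.9] w 45.8 grip 25.5
shift [  0.4  -0.1 -97.2] turn [-0.03 -0.    0.41]
```

```bash
python3 -m inch '[0,0,-3,0,0,0,38, 0,0,-7,0,0,0,38, 0,0,-12,0,0,0,38, 0,0,-15,0,0,0,38, 0,0,-18,0,0,0,38, 0,0,-18,0,0,0,38, 0,0,-14,0,0,0,38, 0,0,-7,0,0,0,38]'
python3 go.py 624 266.5 150 106.6
```

```text
time: 19.75
tool_pos: [0.5162, 0.0158, 0.1592]
tcp_rot: [1.867, 2.523, 0.003]
wrist_force: [-0.3, -1.2, -0.9]
width: 0.539
grip_force: 25.8
t 19.75 tcp [516.2  15.8 159.2] yaw 107.0 F [-0.3 -1.2 -0.9] w 46.1 grip 25.8
shift [208.2 176.4   9.6] turn [0.2  0.06 0.41]
```

```bash
python3 -m inch '[4,3.5,0,0,0,0,38, 9,8,0,0,0,0,38, 14,12,0,0,0,0,38, 17,14,0,0,0,0,38, 18,15,0,0,0,0,38, 18,15,0,0,0,0,38, 18,15,0,0,0,0,38, 18,15,0,0,0,0,38]'
python3 -m inch '[18,15,0,0,0,0,38, 18,15,0,0,0,0,38, 17,15,0,0,0,0,38, 15,13,0,0,0,0,38, 12,10,0,0,0,0,38, 8,7,0,0,0,0,38, 4,3.5,0,0,0,0,38, 0,0,0,0,0,0,38]'
python3 go.py 624.5 266 35 106.6
python3 - <<'E'
from h import *
for n in("scene","top"): cv2.imwrite(f"pics/{n}6.png",viewer.read_camera(n)[:,:,::-1])
a=cv2.imread("pics/scene6.png")[190:340,360:510];b=cv2.imread("pics/top6.png")[150:300,190:340]
cv2.imwrite("pics/c7.png",cv2.resize(np.hstack([a,b]),None,fx=2.6,fy=2.6,interpolation=cv2.INTER_CUBIC))
E
```

```text
time: 20.55
tool_pos: [0.5737, 0.1571, 0.155]
tcp_rot: [-1.867, -2.524, 0.003]
wrist_force: [1.1, -0.2, -2.3]
width: 0.537
grip_force: 25.8
time: 21.35
tool_pos: [0.6223, 0.2666, 0.1563]
tcp_rot: [-1.868, -2.526, 0.001]
wrist_force: [1.2, -0.4, -0.9]
width: 0.537
grip_force: 25.8
t 21.35 tcp [622.3 266.6 156.3] yaw 107.0 F [ 1.2 -0.4 -0.9] w 45.8 grip 25.8
shift [ -1.3   2.  121.3] turn [-0.04  0.01  0.44]
```

View pics/c7.png

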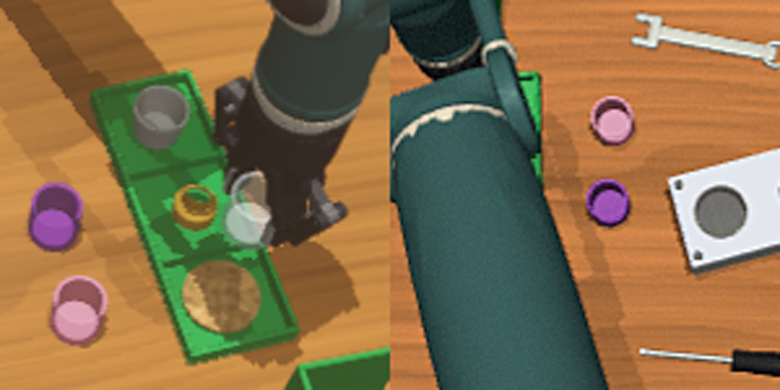

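The bowl is held upright at crop (250,210) and the cork seat is free at (222,295). I'll lower it.

```bash
python3 -m inch '[-1,1,6,0,0,0,38, 0,1,12,0,0,0,38, 0,0,18,0,0,0,38, 0,0,20,0,0,0,38, 0,0,20,0,0,0,38, 0,0,18,0,0,0,38, 0,0,12,0,0,0,38, 0,0,6,0,0,0,38]'
python3 go.py 624.5 266 35 106.6
python3 -m inch '[0,0,1,0,0,0,38, 0,0,1,0,0,0,38, 0,0,0.5,0,0,0,38, 0,0,0.5,0,0,0,38, 0,0,0,0,0,0,38, 0,0,0,0,0,0,38, 0,0,0,0,0,0,38, 0,0,0,0,0,0,38]'
python3 go.py 624.5 266 35 106.6
```

```text
time: 22.25
tool_pos: [0.6234, 0.2652, 0.0426]
tcp_rot: [-1.868, -2.524, 0.004]
wrist_force: [0.6, -0.5, -0.5]
width: 0.539
grip_force: 25.8
t 22.25 tcp [623.4 265.2  42.6] yaw 107.0 F [ 0.6 -0.5 -0.5] w 46.0 grip 25.8
shift [0.4 1.3 7.6] turn [-0.16  0.01  0.39]
time: 23.05
tool_pos: [0.6246, 0.2659, 0.0419]
tcp_rot: [1.869, 2.525, 0.0]
wrist_force: [-0.6, 0.4, -1.1]
width: 0.538
grip_force: 25.8
t 23.05 tcp [624.6 265.9  41.9] yaw 107.0 F [-0.6  0.4 -1.1] w 45.9 grip 25.8
shift [ 0.1 -0.   6.9] turn [ 0.01 -0.    0.41]
```

```bash
python3 -m inch '[0,0,1,0,0,0,38, 0,0,1,0,0,0,38, 0,0,1,0,0,0,38, 0,0,1,0,0,0,38, 0,0,0.5,0,0,0,38, 0,0,0.5,0,0,0,38, 0,0,0,0,0,0,38, 0,0,0,0,0,0,38]'
python3 go.py 624.5 266 35 106.6
python3 -m inch '[0,0,0.5,0,0,0,38, 0,0,0.5,0,0,0,38, 0,0,0.5,0,0,0,38, 0,0,0,0,0,0,38, 0,0,0,0,0,0,38, 0,0,0,0,0,0,38, 0,0,0,0,0,0,38, 0,0,0,0,0,0,38]'
python3 go.py 624.5 266 35 106.6
```

```text
time: 23.85
tool_pos: [0.6246, 0.2658, 0.0368]
tcp_rot: [1.869, 2.525, 0.0]
wrist_force: [0.1, 0.2, -1.4]
width: 0.537
grip_force: 25.8
t 23.85 tcp [624.6 265.8  36.8] yaw 107.0 F [ 0.1  0.2 -1.4] w 45.9 grip 25.8
shift [ 0.2 -0.   1.8] turn [0.  0.  0.4]
time: 24.65
tool_pos: [0.6246, 0.2659, 0.0353]
tcp_rot: [1.869, 2.525, 0.0]
wrist_force: [0.2, -0.3, -1.4]
width: 0.536
grip_force: 25.8
t 24.65 tcp [624.6 265.9  35.3] yaw 107.0 F [ 0.2 -0.3 -1.4] w 45.8 grip 25.8
shift [ 0.2 -0.   0.3] turn [ 0.01 -0.    0.4 ]
```

```bash
python3 -m inch '[0,0,0.3,0,0,0,38, 0,0,0.3,0,0,0,38, 0,0,0.3,0,0,0,38, 0,0,0,0,0,0,38, 0,0,0,0,0,0,38, 0,0,0,0,0,0,38, 0,0,0,0,0,0,38, 0,0,0,0,0,0,38]'
python3 go.py 624.5 266 35 106.6
python3 -m inch '[0,0,0.3,0,0,0,38, 0,0,0.3,0,0,0,38, 0,0,0.2,0,0,0,38, 0,0,0,0,0,0,38, 0,0,0,0,0,0,38, 0,0,0,0,0,0,38, 0,0,0,0,0,0,38, 0,0,0,0,0,0,38]'
python3 go.py 624.5 266 35 106.6
```

```text
time: 25.45
tool_pos: [0.6246, 0.2659, 0.0345]
tcp_rot: [1.868, 2.525, 0.0]
wrist_force: [-1.8, -0.8, 2.3]
width: 0.533
grip_force: 26.0
t 25.45 tcp [624.6 265.9  34.5] yaw 107.0 F [-1.8 -0.8  2.3] w 45.6 grip 26.0
shift [ 0.1 -0.1 -0.5] turn [ 0.01 -0.    0.41]
time: 26.25
tool_pos: [0.6246, 0.2659, 0.0336]
tcp_rot: [1.869, 2.525, 0.0]
wrist_force: [-0.8, -0.3, 3.2]
width: 0.541
grip_force: 26.1
t 26.25 tcp [624.6 265.9  33.6] yaw 107.0 F [-0.8 -0.3  3.2] w 46.2 grip 26.1
shift [ 0.2 -0.1 -1.4] turn [ 0.01 -0.    0.4 ]
```

It's in contact with the seat at a few newtons. I'll relax slightly, open slowly and retreat straight up.

```bash
python3 -m inch '[0,0,-0.4,0,0,0,38, 0,0,-0.3,0,0,0,38, 0,0,0,0,0,0,46, 0,0,0,0,0,0,48, 0,0,0,0,0,0,50, 0,0,0,0,0,0,53, 0,0,0,0,0,0,57, 0,0,0,0,0,0,61]'
python3 -m inch '[0,0,0,0,0,0,62, 0,0,0,0,0,0,62, 0,0,-4,0,0,0,62, 0,0,-8,0,0,0,62, 0,0,-14,0,0,0,62, 0,0,-20,0,0,0,62, 0,0,-24,0,0,0,62, 0,0,-24,0,0,0,62]'
python3 -m inch '[-18,0,-24,0,0,0,62, -30,-20,-16,0,0,0,62, -34,-30,0,0,0,0,62, -34,-30,0,0,0,0,62, -34,-30,0,0,0,0,62, -30,-24,0,0,0,0,62, -16,-14,0,0,0,0,62, 0,0,0,0,0,0,62]'
python3 go.py 624.5 266 35 106.6
python3 - <<'E'
from h import *
for n in("scene","top"): cv2.imwrite(f"pics/{n}7.png",viewer.read_camera(n)[:,:,::-1])
s=cv2.imread("pics/scene7.png");t=cv2.imread("pics/top7.png")
z=lambda a,f:cv2.resize(a,None,fx=f,fy=f,interpolation=cv2.INTER_CUBIC)
cv2.imwrite("pics/c8.png",np.hstack([z(s[160:380,110:310],2),z(s[230:340,380:480],4)]))
E
```

```text
time: 27.05
tool_pos: [0.6245, 0.2659, 0.0341]
tcp_rot: [-1.868, -2.525, 0.0]
wrist_force: [-0.9, -0.2, 0.0]
width: 0.714
grip_force: 0.0
time: 27.85
tool_pos: [0.6248, 0.2659, 0.1306]
tcp_rot: [1.868, 2.525, 0.001]
wrist_force: [-0.2, 0.3, 0.6]
width: 0.728
grip_force: 0.0
time: 28.65
tool_pos: [0.5396, 0.0328, 0.1699]
tcp_rot: [1.872, 2.521, 0.001]
wrist_force: [-0.3, 0.1, 0.4]
width: 0.726
grip_force: 0.0
t 28.65 tcp [539.6  32.8 169.9] yaw 106.8 F [-0.3  0.1  0.4] w 62.0 grip 0.0
shift [198.8 148.6 134.8] turn [0.07 0.06 0.23]
```

View pics/c8.png

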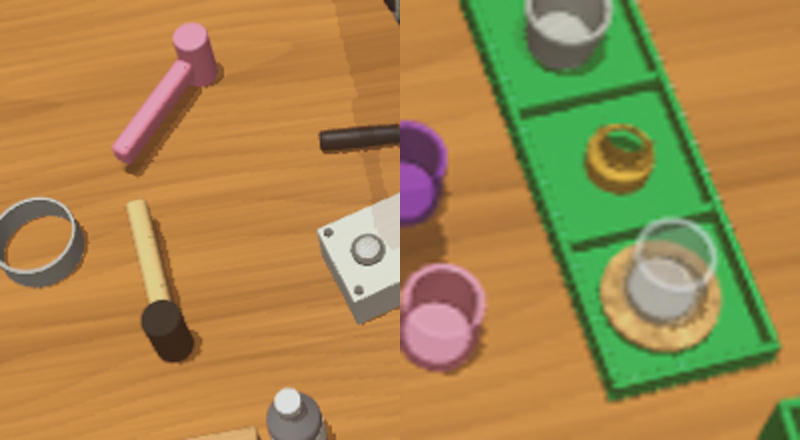

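The bowl stands upright and centred on the cork at crop (663,290), the peg is still down at (368,248), and the mallet is standing on the bench at (160,315). Everything else is where it started, so I'm handing the job in.

```bash
python3 -c "
from workcell import job
print(job.finish_job())"
```

```text
the job is handed in; nothing more can be done
None
```

The job is handed in at about 29 s: I drove the peg to its stop with the mallet, put the mallet back on the bench, and set the bowl upright on the cork seat with about 26 N of grip.

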